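# Park the spring pin and run the plate shuttle to its far end

## Robot

A 7-joint arm with a two-finger parallel gripper is mounted at the origin on a cart in front of the work surface, level with it; the furniture and walls round the work are solid. World frame = base frame: x ahead of the robot, y to its left, z up, the work surface at z = 0. Lengths are in m, angles in degrees, forces in N, time in s.
With the tool pointing down it reaches from about 0.425 to 0.925 m from the base axis. Payload 6.8 kg.
Tool frame: the origin (TCP) lies midway between the tips of the shut fingers; the grasp point (between the pads) lies 19 mm behind it; z points along the fingers, y is the line along which they close (so a half turn about z gives the same grasp; the last joint's range is limited). The gripper opens to 88 mm and grips with 3 to 60 N. Pads are 20 mm wide; open, the fingers measure 115 mm over their backs; the gripper's body (75 mm by 178 mm) begins 61 mm behind the grasp point.
Start: joints at [-83.142, 27.33, 1.283, 89.118, -0.659, 63.558, -4.761], TCP at [0.152, 0.658, 0.223] pointing down, gripper open.
Joint ranges: [-169.35, 169.35], [-19.33, 120.38], [-80.79, 83.38], [13.8, 139.57], [-78.32, 258.32], [9.67, 109.79], [-169.56, 169.56]. Speed limits (degrees/s): [136.94, 136.94, 180, 180, 180, 180, 180].

## Interface

Orientations are given as a 3x3 rotation matrix whose columns are the frame's x, y, z axes.
In Python, from workcell import ctrl gives the robot as it stands.
- The arm moves only by the tool move_arm, never from a script. Its argument "rows" is a list of rows, each an object with "xyz": the shift along the world's x, y, z in m, a list of three; "roll": the turn about the world's z in rad. In form: [{"xyz": [dx, dy, dz], "roll": roll}, ...]. A call has 1 to 20 rows; each row is the pose to reach, as a shift and turn from the pose commanded when the call began; what a row does not reach only later rows make up. A row lasts 1/8 s, in which the tool goes at most 62.5 mm and 10.7 degrees, less where a joint would pass 70% of its speed; a pose out of reach is approached as far as the arm can. A call with a gripper value outside its range is refused whole. "fingers" is the gripper's target within -1 to 1 (shut at 1, half-way at 0, fully open at -1), set as the call begins (left out, the last holds). The fingers move at their own pace and stop on an object; "squeeze" is the grip in N (left out, the last holds). Time passes only in rows, so rows that repeat a pose let the fingers close. It gives the time, the measured TCP pose, the force, the opening and the grip force at its end, in the units of the state.
- ctrl.observe(): the state, without advancing time (a new reading comes with each control period).
- ctrl.grab_frame(name): name is "side" or "top"; returns (picture, depth): 400x640x3 uint8, red, green, blue; 400x640 float32, m along the optical axis (not along the pixel's ray), 0 where there is no reading.
- ctrl.get_calibration(name): a dict with "fx", "fy", "cx", "cy" (pixels), "camera_from_world" (4x4, takes a point from world to camera coordinates). Camera axes: x right, y up, looking along -z (the intrinsics and any distortion apply to the point x, -y, -z); pixel columns grow to the right and rows downward; lengths in m; the calibration is good to about 2 mm. A picture is of the moment at which its call begins. get_calibration takes no time and is no camera call.
- ctrl.close_job(): hands the job in; it is judged then, once.
The state is a dict: "time": time; "joints": joint angles; "qvel": joint speeds; "tau": joint torques, N m; "tool_pos": TCP position; "eef_rot": TCP orientation; "wrist_force": force on the tool from outside, world axes, zero at the start; "ft_torque": the same for the moment, N m; "finger_gap": opening from 0.0 (shut) to 1.0 (fully open); "grip_force": force on a finger pad.
Only numpy, scipy, OpenCV 4.12 (cv2) and the standard library are available. Lean on these libraries where they do the work, as an engineer would, in place of code of your own. Each camera call takes 0.05 s, during which the arm holds its last target. There are 200 camera calls.

## Task

The plate shuttle is locked by the spring pin with the T-handle. Pull the pin up, turn it anticlockwise into its rest notch and let go so that it stays out by itself, then slide the carriage by its upright handle fully to the other end of its rails and let go. Leave the amber bottle and the bench timer where they stand.

Things in the scene. Friction and masses are not known exactly. Their poses are not given: they have to be found in the camera images.
- shuttle_base: fixed aluminium base plate, 10 mm thick, two rails along its y and a stop block at each end. Origin on the work surface at mid length; z up, y towards the far end (robot's left within 0.3 rad), x away from the robot; spans x -100..65, y -157..157 mm. The pin stands in a steel collar at x -58, y -95 mm. The low round knob at the left front corner is a levelling screw, not part of the job.
- pin_handle (a point): centre of the pin's black T-handle bar, 60 long, 12 thick, 18 mm high, on a vertical steel shaft through this point; 96 mm above the work surface while locked (bar from 87 to 105 mm; the collar below, 48 mm across, is 72 mm high). x lies along the bar (along the base's x while locked), y across its thickness, z up.
- pin (a joint): lift of the spring pin in m: 0 = down, locking the carriage; 0.030 = upper stop. Spring and weight pull it down with 5.5 N when down, 10 N at the upper stop. It cannot turn until lifted 20 mm (pull it about 25 mm). Let go at a turn of 35 to 70 degrees it sinks into its rest notch and stays out at 0.016; turned back, it springs down.
- pin_turn (a joint): turn of the pin in rad about the vertical, anticlockwise seen from above: 0 = locked direction, a ridge up to about 0.55, rest notch from 0.6 to the stop at 1.25 (aim at 0.95). Turns freely while lifted.
- carriage (a joint): travel of the carriage in m along the base's y axis: 0 = locked end, where the pin blocks it; 0.110 = against the far end stop. Friction about 1.5 N; it stays where it is left.
- carriage_handle (a point): grip point of the carriage's upright black handle, a plate 44 mm wide along the base's x, 14 mm thick along its y, top 90 mm above the work surface; this point is 76 mm up, in its middle; axes as the base's. It stands at the leading end of the carriage, beside the white pipette tip plate (85 x 127 mm, top 47 mm above the work surface) fixed on it.
- amber_bottle: loose amber bottle with a blue cap, 60 mm across, 121 mm high, standing past the right end of the shuttle; origin at the centre of its underside. A bystander.
- bench_timer: loose white bench timer, 64 x 72 x 20 mm, lying on the robot's side of the shuttle; origin at the centre of its underside. A bystander.

How it is judged (in metres and radians):
On the way:
1. the pin rests out in its notch by itself, let go, with the carriage still at the locked end (value of joint pin above 0.013 m and value of joint pin_turn above 0.5 rad and contact force between the fingers and pin below 0.1 N and value of joint carriage below 0.02 m), for 0.2 s.
At the end, for the whole second after the job is handed in: the carriage stands at rest within 15 mm of its far end stop, and the pin still rests out in its notch (lifted more than 13 mm, turned more than 0.5 rad) (value of joint carriage above 0.095 m and value of joint pin above 0.013 m and value of joint pin_turn above 0.5 rad and velocity of joint carriage between -0.02 and 0.02 m/s); the robot touches nothing.
It fails at once if the amber bottle is moved by more than 30 mm (distance of amber_bottle from where it was at the start of the episode above 0.03 m).
It fails at once if the bench timer is moved by more than 30 mm (distance of bench_timer from where it was at the start of the episode above 0.03 m).
It also fails if it takes over 46 s, if anything falls off the work surface, if the arm or the gripper's body presses on something with over 40 N, if the wrist force passes 120 N, or if a joint passes its speed limit or range.

## Working session

There is one attempt and no reset: what is moved stays moved. The work goes in short steps, Python scripts to look and compute and a tool call to move; the robot and the scene stay as the last step left them, time stands still between calls to the robot, and variables do not carry over. Pictures are saved under pics/ and viewed, at most 10 in all, crops included, and the job is handed in when it is done.

Besides the shell and the picture viewer there is one more tool, called after "Call:" by a JSON object that holds its "api" and its "payload". move_arm: Moves the arm, as the interface text tells. Its arguments: {"type":"object","properties":{"rows":{"type":"array"},"fingers":{"type":"number"},"squeeze":{"type":"number"}},"required":["rows"]}

```bash
mkdir -p pics; cat > h.py <<'E'
import numpy as np, cv2
from workcell import ctrl
def grab(n):
    p,d=ctrl.grab_frame(n); return p,d,ctrl.get_calibration(n)
def world(d,c):
    v,u=np.mgrid[:d.shape[0],:d.shape[1]]
    P=np.stack([(u-c['cx'])/c['fx']*d,-(v-c['cy'])/c['fy']*d,-d,np.ones_like(d)],-1)
    return (P@np.linalg.inv(np.array(c['camera_from_world'])).T)[...,:3]
E
python3 - <<'E'
from h import *
s=ctrl.observe(); print(s['time'],s['tool_pos'],s['eef_rot'],s['finger_gap'])
for n in('top','side'):
    p,d,c=grab(n); cv2.imwrite(f'pics/{n}0.png',p[...,::-1]); np.savez(f'{n}0.npz',p=p,w=world(d,c),d=d); print(c)
E
```

```text
0.0 [0.15230756 0.65701353 0.22171893] [[-9.74177656e-01  2.25782696e-01 -2.62074744e-04]
 [ 2.25782810e-01  9.74176163e-01 -1.71072964e-03]
 [-1.30946182e-04 -1.72572656e-03 -9.99998502e-01]] 0.9993282874097331
{'fx': 504.6787211125901, 'fy': 504.6787211125901, 'cx': 311.38815573422886, 'cy': 185.98899638309953, 'camera_from_world': array([[-0.04273047, -0.99908167,  0.00315164, -0.13163195],
       [ 0.97241199, -0.04086534,  0.22966267, -0.5160712 ],
       [-0.22932297,  0.01287829,  0.97326519, -0.96388544],
       [ 0.        ,  0.        ,  0.        ,  1.        ]])}
{'fx': 461.15475135407627, 'fy': 461.15475135407627, 'cx': 327.85248843366884, 'cy': 208.8278393777244, 'camera_from_world': array([[-0.99972262,  0.01955033,  0.01313262,  0.51291635],
       [ 0.00467371, -0.38183471,  0.92421881, -0.13269034],
       [ 0.02308327,  0.92402383,  0.38163742, -0.94225655],
       [ 0.        ,  0.        ,  0.        ,  1.        ]])}
```

View pics/top0.png

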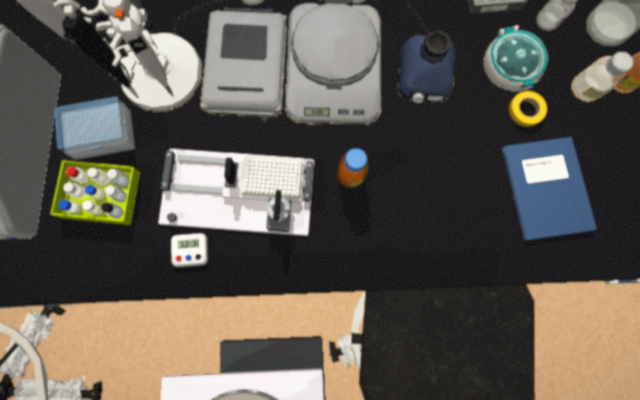

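View pics/side0.png

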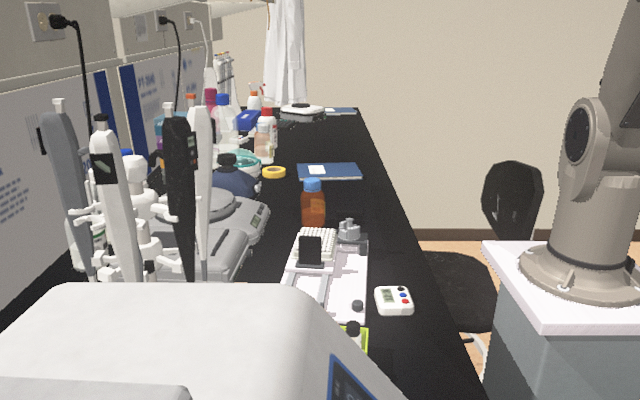

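The top view shows the base at about u 160–312, v 150–235, with the T-handle near (278,200), the carriage handle near (230,172), the bottle at (353,168) and the timer at (188,250). The side view shows the carriage handle at (311,250), the collar at (348,230) and the bottle at (313,203).

```bash
python3 - <<'E'
from h import *
z=np.load('top0.npz'); w=z['w']; p=z['p'].astype(int); m=p.max(-1)
def reg(n,u0,u1,v0,v1,zl,zh,dark=None):
    s=np.s_[v0:v1,u0:u1]; k=(w[s][...,2]>zl)&(w[s][...,2]<zh)
    if dark: k&=m[s]<dark
    q=w[s][k]; print(n,len(q),q.mean(0).round(4),np.median(q,0).round(4),q.min(0).round(4),q.max(0).round(4))
    if len(q)>4: print(cv2.minAreaRect((q[:,:2]*1000).astype(np.float32)))
reg('T',262,300,180,235,.095,.115)
reg('T2',262,300,180,235,.080,.115)
reg('collar',262,300,180,235,.064,.078)
reg('ch',218,245,145,195,.08,.10)
reg('bottle',330,380,140,195,.11,.13)
reg('timer',165,215,230,275,.012,.03)
# base plate: white pixels at z .01
s=np.s_[140:245,150:325]; k=((w[s][...,2]>.005)&(w[s][...,2]<.016)&(m[s]>120)).astype(np.uint8)
q=w[s][k>0]; r=cv2.minAreaRect((q[:,:2]*1000).astype(np.float32)); print('base',r,cv2.boxPoints(r).round(1).tolist())
zz=(w[185:225,262:300,2]*1000).astype(int)[::2,::2]
print(zz)
cr=z['p'][140:280,150:390][...,::-1]; cv2.imwrite('pics/crop.png',cv2.resize(cr,None,fx=3.3,fy=3.3,interpolation=2))
E
```

```text
T 193 [ 0.4669 -0.0852  0.1032] [ 0.4668 -0.0852  0.1034] [ 0.438  -0.0936  0.095 ] [ 0.4972 -0.0767  0.1088]
((467.7479553222656, -84.85957336425781), (12.264552116394043, 59.70867919921875), 83.15876007080078)
T2 208 [ 0.4668 -0.0855  0.1022] [ 0.4667 -0.0856  0.1033] [ 0.438  -0.0936  0.0823] [ 0.4972 -0.0764  0.1088]
((467.6365051269531, -85.0209732055664), (59.1894645690918, 17.235797882080078), 0.11525186151266098)
collar 173 [ 0.4676 -0.0863  0.0695] [ 0.4675 -0.0923  0.0701] [ 0.446  -0.1072  0.064 ] [ 0.4893 -0.063   0.0755]
((467.5957946777344, -84.9837417602539), (44.62446212768555, 41.82480239868164), 84.50019836425781)
ch 154 [0.5494 0.0111 0.0882] [0.5494 0.0111 0.0884] [0.5282 0.0032 0.0815] [0.5727 0.0196 0.0936]
((550.4403076171875, 11.87905502319336), (14.407609939575195, 44.310943603515625), 82.94090270996094)
bottle 369 [ 0.5474 -0.2408  0.1186] [ 0.5475 -0.2406  0.119 ] [ 0.5277 -0.2609  0.1103] [ 0.5702 -0.2203  0.1247]
((548.547607421875, -240.8864288330078), (40.78666687011719, 40.01271438598633), 51.7860107421875)
timer 1001 [0.3976 0.1038 0.0174] [0.3973 0.1
[... 1710 characters left out ...]
 [   6    9   10   70   71   71  101  104  102   47   45   62   62   59
    40   10    8   11   11]
 [   9   10    9   59   69   70  105  105  102   46   64   62   63   62
    43    8    5    6   10]
 [   7   10   10   43   71   72  102  105  105   66   63   63   64   50
    41    6    8    6    8]
 [   9   13   10   42   44   65  101  104  104   67   67   63   48   41
    34    8    6   10   10]
 [  11    8   10   46   42   44   97  101   94   47   54   45   43   44
     6   11   12    6    8]
 [   9    6   41   42   43   44   45   40   42   44   44   43   41   44
    11    9   10   15    7]
 [   6    9   39   45   46   41   45   43   41   43   43   42   40   42
     8   10   12   10    8]]
```

View pics/crop.png

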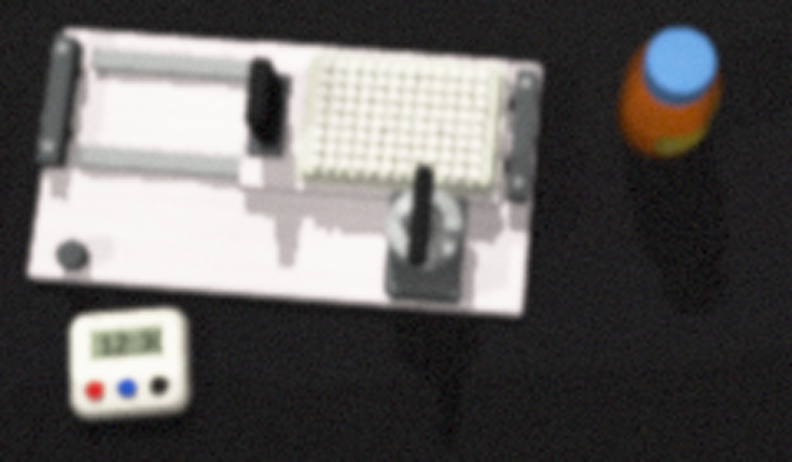

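The crop confirms the base is yawed about −6.7°, with the T-bar at about (423,215) and the carriage handle at (262,98). I'll check the heights along the approach path before moving.

```bash
python3 - <<'E'
import numpy as np
for n in('top0','side0'):
    w=np.load(n+'.npz')['w'].reshape(-1,3); print(n)
    for y in np.arange(-.3,.9,.1):
        print(round(y,2),[ (round(float(np.percentile(q[:,2],99)),2) if len(q)>5 else None) for x in np.arange(0.1,.8,.1) for q in [w[(abs(w[:,0]-x-.05)<.05)&(abs(w[:,1]-y-.05)<.05)&(w[:,2]<.8)]]])
E
```

```text
top0
-0.3 [-0.31, -0.31, 0.0, 0.0, 0.12, 0.05, 0.09]
-0.2 [0.0, -0.86, 0.0, 0.07, 0.05, 0.05, 0.09]
-0.1 [0.01, -0.86, 0.0, 0.11, 0.05, 0.06, 0.08]
0.0 [0.01, -0.86, 0.02, 0.02, 0.09, 0.06, 0.08]
0.1 [0.0, -0.86, 0.02, 0.03, 0.03, 0.35, 0.37]
0.2 [-0.86, -0.86, 0.0, 0.07, 0.07, 0.33, 0.37]
0.3 [-0.86, -0.86, 0.0, 0.06, 0.06, 0.08, 0.33]
0.4 [-0.86, -0.86, 0.0, 0.14, 0.18, 0.2, 0.22]
0.5 [-0.86, -0.86, -0.13, 0.0, None, None, None]
0.6 [-0.59, -0.86, -0.71, None, None, None, None]
0.7 [-0.58, -0.58, -0.7, None, None, None, None]
0.8 [-0.59, -0.59, -0.78, None, None, None, None]
side0
-0.3 [-0.31, None, 0.0, 0.0, 0.12, 0.05, 0.09]
-0.2 [0.0, None, 0.0, 0.07, 0.05, 0.04, 0.08]
-0.1 [0.01, None, 0.0, 0.1, 0.05, 0.06, 0.08]
0.0 [0.01, None, 0.02, 0.02, 0.09, 0.06, 0.08]
0.1 [0.0, None, 0.02, 0.03, 0.03, 0.35, 0.37]
0.2 [None, None, 0.0, 0.07, None, 0.34, 0.37]
0.3 [None, None, 0.0, 0.0, None, None, 0.35]
0.4 [None, None, None, 0.18, 0.24, 0.24, 0.24]
0.5 [None, None, None, 0.18, 0.24, 0.26, 0.26]
0.6 [None, None, None, None, None, None, None]
0.7 [None, None, None, None, None, None, None]
0.8 [None, None, None, None, 0.48, None, None]
```

Call:
{"api": "move_arm", "payload": {"rows": [{"xyz": [0.04,-0.05,0.02],"roll": 0.05},{"xyz": [0.08,-0.1,0.04],"roll": 0.1},{"xyz": [0.11,-0.15,0.05],"roll": 0.11},{"xyz": [0.14,-0.2,0.05],"roll": 0.11},{"xyz": [0.17,-0.25,0.05],"roll": 0.11},{"xyz": [0.19,-0.3,0.05],"roll": 0.11},{"xyz": [0.22,-0.35,0.05],"roll": 0.11},{"xyz": [0.24,-0.4,0.05],"roll": 0.11},{"xyz": [0.26,-0.45,0.05],"roll": 0.11},{"xyz": [0.28,-0.5,0.05],"roll": 0.11},{"xyz": [0.29,-0.55,0.05],"roll": 0.11},{"xyz": [0.3,-0.6,0.05],"roll": 0.11},{"xyz": [0.31,-0.65,0.04],"roll": 0.11},{"xyz": [0.315,-0.7,0.02],"roll": 0.11},{"xyz": [0.315,-0.742,-0.02],"roll": 0.11},{"xyz": [0.315,-0.742,-0.05],"roll": 0.11},{"xyz": [0.315,-0.742,-0.05],"roll": 0.11},{"xyz": [0.315,-0.742,-0.05],"roll": 0.11}]}}

```text
time: 2.35
tool_pos: [0.468, -0.084, 0.1735]
eef_rot: [[-0.993, 0.117, 0.001], [0.117, 0.993, 0.0], [-0.001, 0.0, -1.0]]
wrist_force: [0.1, 0.8, 0.9]
finger_gap: 1.0
grip_force: 0.0
```

```bash
python3 - <<'E'
from h import *
s=ctrl.observe(); print(s['time'],s['tool_pos'],s['eef_rot'].round(3),s['joints'],s['wrist_force'])
p,d,c=grab('top');cv2.imwrite('pics/t1.png',cv2.resize(p[120:270,150:390,::-1],None,fx=3,fy=3))
p,d,c=grab('side');cv2.imwrite('pics/s1.png',cv2.resize(p[130:330,240:440,::-1],None,fx=3,fy=3))
E
```

```text
2.35 [ 0.46802722 -0.08398772  0.17350913] [[-0.993  0.117  0.001]
 [ 0.117  0.993  0.   ]
 [-0.001  0.    -1.   ]] [-24.27279685  12.83380814  31.17051482 120.26661129  -8.7801016
  48.99224604  95.34211124] [0.13880919 0.76121819 0.87271572]
```

View pics/s1.png

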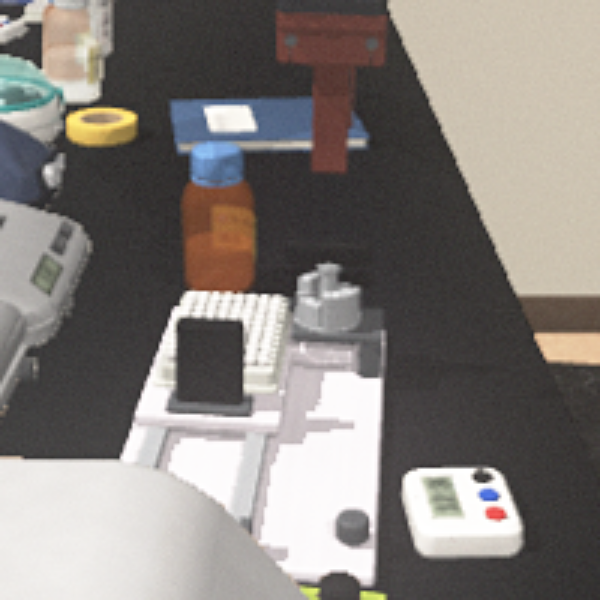

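The side crop shows the gripper directly over the collar at about (330,170) with the bystanders undisturbed. Next I descend and grip.

Call:
{"api": "move_arm", "payload": {"rows": [{"xyz": [0,0,-0.035],"roll": 0},{"xyz": [0,0,-0.06],"roll": 0},{"xyz": [0,0,-0.08],"roll": 0},{"xyz": [0,0,-0.093],"roll": 0},{"xyz": [0,0,-0.093],"roll": 0}]}}

```text
time: 3.08
tool_pos: [0.4675, -0.0841, 0.0797]
eef_rot: [[-0.993, 0.117, -0.0], [0.117, 0.993, 0.0], [0.0, 0.0, -1.0]]
wrist_force: [1.0, 0.0, 1.0]
finger_gap: 1.003
grip_force: 0.0
```

Call:
{"api": "move_arm", "payload": {"rows": [{"xyz": [0,0,0],"roll": 0},{"xyz": [0,0,0],"roll": 0},{"xyz": [0,0,0],"roll": 0},{"xyz": [0,0,0],"roll": 0},{"xyz": [0,0,0],"roll": 0},{"xyz": [0,0,0],"roll": 0}], "fingers": 1, "squeeze": 35}}

```text
time: 3.82
tool_pos: [0.4674, -0.0844, 0.0797]
eef_rot: [[-0.993, 0.118, -0.0], [0.118, 0.993, 0.0], [0.0, 0.0, -1.0]]
wrist_force: [0.8, 0.1, 0.2]
finger_gap: 0.352
grip_force: 0.0
```

Call:
{"api": "move_arm", "payload": {"rows": [{"xyz": [0,0,0],"roll": 0},{"xyz": [0,0,0],"roll": 0},{"xyz": [0,0,0],"roll": 0},{"xyz": [0,0,0],"roll": 0},{"xyz": [0,0,0],"roll": 0}]}}

```text
time: 4.45
tool_pos: [0.4674, -0.0848, 0.0796]
eef_rot: [[-0.993, 0.118, -0.0], [0.118, 0.993, -0.0], [-0.0, -0.0, -1.0]]
wrist_force: [0.0, -3.2, -0.4]
finger_gap: 0.188
grip_force: 35.0
```

Call:
{"api": "move_arm", "payload": {"rows": [{"xyz": [0,0,0.005],"roll": 0},{"xyz": [0,0,0.01],"roll": 0},{"xyz": [0,0,0.015],"roll": 0},{"xyz": [0,0,0.02],"roll": 0},{"xyz": [0,0,0.025],"roll": 0},{"xyz": [0,0,0.026],"roll": 0},{"xyz": [0,0,0.026],"roll": 0}]}}

```text
time: 5.32
tool_pos: [0.4673, -0.0848, 0.1058]
eef_rot: [[-0.993, 0.118, 0.0], [0.118, 0.993, -0.001], [-0.0, -0.001, -1.0]]
wrist_force: [1.8, -5.5, -8.7]
finger_gap: 0.184
grip_force: 35.0
```

Call:
{"api": "move_arm", "payload": {"rows": [{"xyz": [0,0,0],"roll": 0.1},{"xyz": [0,0,0],"roll": 0.2},{"xyz": [0,0,0],"roll": 0.3},{"xyz": [0,0,0],"roll": 0.4},{"xyz": [0,0,0],"roll": 0.5},{"xyz": [0,0,0],"roll": 0.6},{"xyz": [0,0,0],"roll": 0.7},{"xyz": [0,0,0],"roll": 0.8},{"xyz": [0,0,0],"roll": 0.9},{"xyz": [0,0,0],"roll": 0.95},{"xyz": [0,0,0],"roll": 0.95}]}}

```text
time: 6.7
tool_pos: [0.4675, -0.0853, 0.1057]
eef_rot: [[-0.673, -0.739, 0.0], [-0.739, 0.673, -0.001], [0.001, -0.001, -1.0]]
wrist_force: [2.4, -6.4, -8.6]
finger_gap: 0.187
grip_force: 35.0
```

Call:
{"api": "move_arm", "payload": {"rows": [{"xyz": [0,0,-0.004],"roll": 0},{"xyz": [0,0,-0.008],"roll": 0},{"xyz": [0,0,-0.01],"roll": 0},{"xyz": [0,0,-0.01],"roll": 0}]}}

```text
time: 7.2
tool_pos: [0.4675, -0.0853, 0.0958]
eef_rot: [[-0.674, -0.739, 0.0], [-0.739, 0.674, -0.001], [0.001, -0.001, -1.0]]
wrist_force: [1.7, -6.4, -7.0]
finger_gap: 0.183
grip_force: 35.0
```

Call:
{"api": "move_arm", "payload": {"rows": [{"xyz": [0,0,0],"roll": 0},{"xyz": [0,0,0],"roll": 0},{"xyz": [0,0,0],"roll": 0},{"xyz": [0,0,0],"roll": 0},{"xyz": [0,0,0],"roll": 0},{"xyz": [0,0,0],"roll": 0}], "fingers": -1}}

```text
time: 7.95
tool_pos: [0.4674, -0.0844, 0.0956]
eef_rot: [[-0.673, -0.739, -0.0], [-0.739, 0.673, 0.0], [0.0, 0.0, -1.0]]
wrist_force: [0.3, 0.5, -0.4]
finger_gap: 0.828
grip_force: 0.0
```

Call:
{"api": "move_arm", "payload": {"rows": [{"xyz": [0,0,0],"roll": 0},{"xyz": [0,0,0],"roll": 0},{"xyz": [0,0,0],"roll": 0},{"xyz": [0,0,0.03],"roll": 0},{"xyz": [0,0,0.07],"roll": 0},{"xyz": [0,0,0.1],"roll": 0},{"xyz": [0,0,0.1],"roll": -0.05},{"xyz": [0,0,0.1],"roll": -0.05}]}}

```text
time: 8.95
tool_pos: [0.4674, -0.0843, 0.1959]
eef_rot: [[-0.709, -0.705, 0.0], [-0.705, 0.709, 0.0], [-0.0, -0.0, -1.0]]
wrist_force: [-0.3, -0.5, -0.9]
finger_gap: 1.001
grip_force: 0.0
```

```bash
python3 - <<'E'
from h import *
s=ctrl.observe(); print(s['time'],s['tool_pos'],s['wrist_force'],s['finger_gap'])
p,d,c=grab('top');cv2.imwrite('pics/t2.png',cv2.resize(p[120:270,150:390,::-1],None,fx=3,fy=3))
p,d,c=grab('side');cv2.imwrite('pics/s2.png',cv2.resize(p[130:330,240:440,::-1],None,fx=3,fy=3))
w=world(d,c)
for z0,z1 in((.085,.14),):
    k=(abs(w[...,0]-.467)<.04)&(abs(w[...,1]+.085)<.04)&(w[...,2]>z0)&(w[...,2]<z1); q=w[k]
    print(len(q),np.percentile(q[:,2],[2,50,98]) if len(q) else '',cv2.minAreaRect((q[:,:2]*1000).astype(np.float32)) if len(q)>4 else '')
E
```

```text
8.95 [ 0.46744241 -0.08434279  0.19589239] [-0.26031424 -0.51308818 -0.92527729] 1.0009428858570462
231 [0.08776646 0.11173595 0.12078225] ((467.1946105957031, -81.78640747070312), (59.61261749267578, 13.81271743774414), 46.757423400878906)
```

View pics/s2.png

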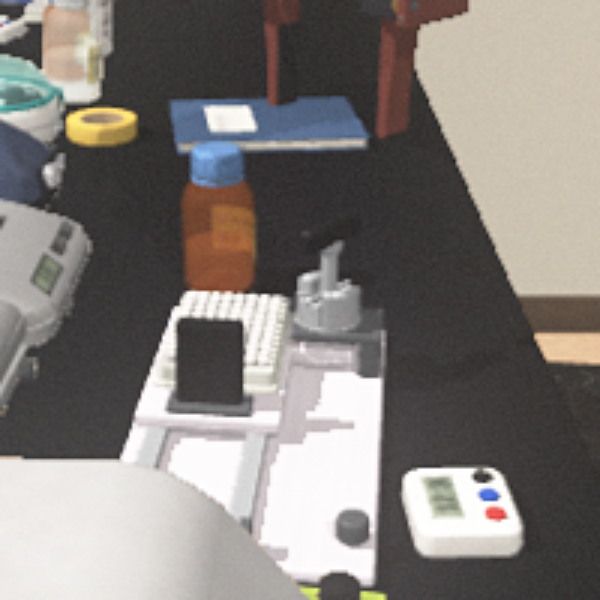

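The pin now stands out (bar top at 121 mm, turned about 0.93 rad, bar at about (330,235) in the crop) and the carriage hasn't moved. Next is the carriage handle.

Call:
{"api": "move_arm", "payload": {"rows": [{"xyz": [0.01,0.01,0],"roll": -0.17},{"xyz": [0.03,0.03,0],"roll": -0.34},{"xyz": [0.05,0.06,0],"roll": -0.51},{"xyz": [0.07,0.085,0],"roll": -0.68},{"xyz": [0.0825,0.096,0],"roll": -0.85},{"xyz": [0.0825,0.096,-0.02],"roll": -0.9},{"xyz": [0.0825,0.096,-0.06],"roll": -0.9},{"xyz": [0.0825,0.096,-0.1],"roll": -0.9},{"xyz": [0.0825,0.096,-0.125],"roll": -0.9},{"xyz": [0.0825,0.096,-0.137],"roll": -0.9},{"xyz": [0.0825,0.096,-0.137],"roll": -0.9}]}}

```text
time: 10.42
tool_pos: [0.5495, 0.0114, 0.0581]
eef_rot: [[-0.993, 0.117, -0.002], [0.117, 0.993, -0.0], [0.002, -0.001, -1.0]]
wrist_force: [-0.1, -0.4, 0.1]
finger_gap: 0.999
grip_force: 0.0
```

Call:
{"api": "move_arm", "payload": {"rows": [{"xyz": [0,0,0],"roll": 0},{"xyz": [0,0,0],"roll": 0},{"xyz": [0,0,0],"roll": 0},{"xyz": [0,0,0],"roll": 0},{"xyz": [0,0,0],"roll": 0},{"xyz": [0,0,0],"roll": 0},{"xyz": [0,0,0],"roll": 0},{"xyz": [0,0,0],"roll": 0},{"xyz": [0,0,0],"roll": 0},{"xyz": [0,0,0],"roll": 0}], "fingers": 1, "squeeze": 15}}

```text
time: 11.68
tool_pos: [0.55, 0.012, 0.0586]
eef_rot: [[-0.993, 0.117, 0.0], [0.117, 0.993, 0.0], [0.0, 0.0, -1.0]]
wrist_force: [1.2, 2.4, -0.5]
finger_gap: 0.157
grip_force: 15.0
```

Call:
{"api": "move_arm", "payload": {"rows": [{"xyz": [0.0012,0.01,0],"roll": 0},{"xyz": [0.0024,0.02,0],"roll": 0},{"xyz": [0.0036,0.03,0],"roll": 0},{"xyz": [0.0047,0.04,0],"roll": 0},{"xyz": [0.0059,0.05,0],"roll": 0},{"xyz": [0.0071,0.06,0],"roll": 0},{"xyz": [0.0083,0.07,0],"roll": 0},{"xyz": [0.0094,0.08,0],"roll": 0},{"xyz": [0.0106,0.09,0],"roll": 0},{"xyz": [0.0118,0.1,0],"roll": 0},{"xyz": [0.0126,0.107,0],"roll": 0},{"xyz": [0.0129,0.109,0],"roll": 0},{"xyz": [0.0129,0.109,0],"roll": 0}]}}

```text
time: 13.3
tool_pos: [0.5629, 0.1213, 0.0587]
eef_rot: [[-0.993, 0.117, 0.0], [0.117, 0.993, 0.001], [-0.0, 0.001, -1.0]]
wrist_force: [1.0, 2.4, -2.5]
finger_gap: 0.155
grip_force: 15.0
```

Call:
{"api": "move_arm", "payload": {"rows": [{"xyz": [0,0,0],"roll": 0},{"xyz": [0,0,0],"roll": 0},{"xyz": [0,0,0],"roll": 0},{"xyz": [0,0,0],"roll": 0},{"xyz": [0,0,0],"roll": 0},{"xyz": [0,0,0],"roll": 0},{"xyz": [0,0,0.02],"roll": 0},{"xyz": [0,0,0.05],"roll": 0},{"xyz": [0,0,0.09],"roll": 0},{"xyz": [-0.03,-0.02,0.12],"roll": 0},{"xyz": [-0.06,-0.02,0.14],"roll": 0},{"xyz": [-0.06,-0.02,0.14],"roll": 0},{"xyz": [-0.06,-0.02,0.14],"roll": 0}], "fingers": -1}}

```text
time: 14.92
tool_pos: [0.5033, 0.1009, 0.1985]
eef_rot: [[-0.993, 0.117, 0.001], [0.117, 0.993, 0.0], [-0.0, 0.0, -1.0]]
wrist_force: [0.1, 0.3, -0.7]
finger_gap: 0.999
grip_force: 0.0
```

```bash
python3 - <<'E'
from h import *
s=ctrl.observe(); print(s['time'],s['tool_pos'],s['wrist_force'],s['finger_gap'])
p,d,c=grab('side');cv2.imwrite('pics/s3.png',cv2.resize(p[130:330,240:440,::-1],None,fx=3,fy=3))
w=world(d,c)
k=(abs(w[...,0]-.467)<.04)&(abs(w[...,1]+.085)<.04)&(w[...,2]>.085)&(w[...,2]<.14); q=w[k]
print(len(q),np.percentile(q[:,2],[2,50,98]),cv2.minAreaRect((q[:,:2]*1000).astype(np.float32)))
k=(abs(w[...,0]-.563)<.03)&(abs(w[...,1]-.12)<.03)&(w[...,2]>.07)&(w[...,2]<.1); q=w[k]; print(len(q),np.median(q,0) if len(q) else '')
E
```

```text
14.925 [0.50325231 0.10088835 0.19854001] [ 0.06196984  0.30527892 -0.65839203] 0.999206018542775
210 [0.08720162 0.1114672  0.12074132] ((467.59814453125, -81.73465728759766), (57.436588287353516, 16.215885162353516), 48.83769226074219)
333 [0.56232001 0.12744509 0.08279181]
```

View pics/s3.png

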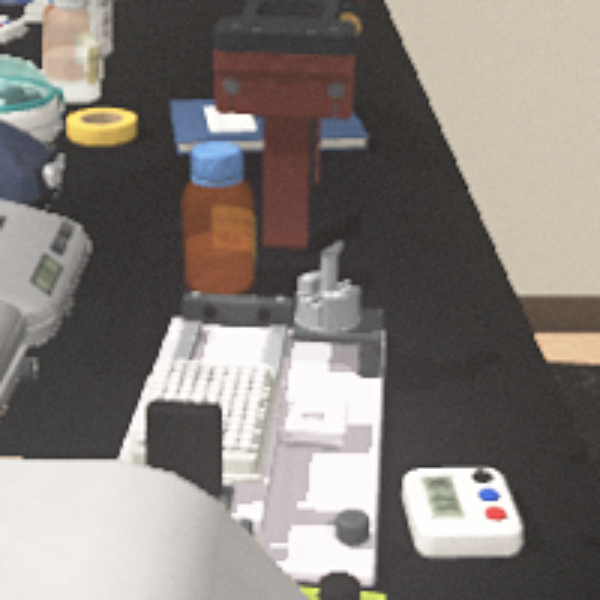

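The carriage is at the far end (handle at about (185,450), left face at y 127 mm), the pin is still out, the bystanders are undisturbed and the arm is clear of everything.

```bash
python3 -c "
from workcell import ctrl
print(ctrl.close_job())"
```

```text
the job is handed in; nothing more can be done
None
```

I handed the job in at about 15 s: the last camera check showed the pin resting out in its notch (turned about 0.95 rad), the carriage about 109 mm along at its far stop, the bottle and timer where they stood, and the gripper clear; the hand-in returned no verdict.

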